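Thread the matching swatch leaf onto the binder posts

TASK

Two wooden swatch leaves lie on the grey cutting board beside the wooden two-post binder. Pick up the leaf whose two holes are as far apart as the binder's posts, thread it over both posts, swatch side up, until it lies flat on the binder's base, and let go. Leave the other leaf where it lies.

Things in the scene. Friction and masses are not known exactly. Their poses are not given: they have to be found in the camera images.
- binder: Sample binder, fixed on a grey cutting board 18 mm thick: wooden base 180 x 60 x 12 mm with two upright steel posts, 8 mm in diameter, 110 mm apart, standing 45 mm above the base, the last 9 mm tapered to 3 mm. Origin: centre of the base's underside, on the cutting board. x: along the base; the posts stand at x = -55 and +55 mm, y = 0. z: up.
- leaf_wide: Loose plywood leaf, flat on the grey board, 170 x 50 x 8 mm, about 70 g: blue swatch in the middle of its top, two 28 mm round through holes on its long centre line, centres 110 mm apart (x = -55, +55 mm): fits the posts with 10 mm play all round, either way round. Origin: centre of its underside. x along its length, y across its width, z up. Grip it across its width at the middle.
- leaf_narrow: Loose plywood leaf, flat on the grey board, 170 x 50 x 8 mm, about 70 g: blue swatch in the middle of its top, two 28 mm round through holes on its long centre line, centres only 60 mm apart (x = -30, +30 mm): does not fit the posts. Origin: centre of its underside. x along its length, y across its width, z up.

How it is judged (in metres and radians):
At the end, for the whole second after the job is handed in: The wide-spaced leaf lies at rest on the binder, both posts through its holes, swatch up: centres within 15 mm, lengths aligned within 0.24 rad, underside within 4 mm of the base's top, tilt under 0.06 rad; the other leaf is within 40 mm of its start (horizontal distance between leaf_wide and binder below 0.015 m and angle between the x axis of leaf_wide and the x axis of binder, either way round below 0.24 rad and z of leaf_wide in the frame of binder between 0.009 and 0.016 m and angle between leaf_wide's own z axis and vertical below 0.06 rad and linear speed of leaf_wide below 0.02 m/s and distance of leaf_narrow from where it was at the start of the episode below 0.04 m); the robot touches nothing.
It also fails if it takes over 38 s, if anything falls off the work surface, if the arm or the gripper's body presses on something with over 40 N, if the wrist force passes 120 N, or if a joint passes its speed limit or range.

ROBOT

A 7-joint arm with a two-finger parallel gripper is mounted at the origin on a cart in front of the work surface, level with it; the furniture and walls round the work are solid. World frame = base frame: x ahead of the robot, y to its left, z up, the work surface at z = 0. Lengths are in mm, angles in rad, forces in N, time in s.
With the tool pointing down it reaches from about 425 to 1025 mm from the base axis. Payload 9.4 kg.
Tool frame: the origin (TCP) lies between the finger pads; the fingertips stand 11 mm ahead of it and the grasp point (between the pads) lies 8 mm behind it; z points along the fingers, y is the line along which they close (so a half turn about z gives the same grasp; the last joint's range is limited). The gripper opens to 85 mm and grips with 20 to 120 N. Pads are 22 mm wide; open, the fingers measure 114 mm over their backs; the gripper's body (76 mm by 85 mm) begins 54 mm behind the grasp point. The pads swing forward as they close: fully open they stand 13 mm farther back than shut.
Start: joints at [1.083, 0.599, -0.003, 1.599, 0.002, 0.943, -0.08], TCP at [289.515, -664.684, 242.275] pointing down, gripper open.
Joint ranges: [-2.57, 2.57], [-0.35, 1.97], [-1.29, 1.29], [0.11, 2.56], [-1.05, 4.19], [0.11, 1.86], [-2.63, 2.63]. Speed limits (rad/s): [2.22, 2.22, 3.01, 3.01, 3.14, 3.14, 3.14].

INTERFACE

Orientations are given as a 3x3 rotation matrix whose columns are the frame's x, y, z axes.
In Python, from plant import env, eyes gives the robot as it stands. The module is installed in compiled form; this text tells all that it offers.
- The arm moves only by the tool apply_moves, never from a script. Its argument "rows" is text: rows parted by semicolons, each of 4 numbers parted by spaces: the shift along the tool's x, y, z in m, then the turn about the tool's z in degrees. In form: x y z roll; .... A call has 1 to 12 rows; each row shifts and turns the commanded pose from where the row before left it, along the tool's axes as they then stand; what a row does not reach is not made up. A row lasts 1/10 s, in which the tool goes at most 50 mm and 8.59 degrees, less where a joint would pass 70% of its speed; a pose out of reach is approached as far as the arm can. A call is refused whole if a number of a shift passes 0.05 or a number of a turn 8.59, either way. A call with a gripper value outside its range is refused whole. "claw" is the gripper command: -1 is shut, 1 is fully open, values between are in proportion, set as the call begins (left out, the last holds). The fingers move at their own pace and stop on an object; the grip force is fixed at half the most. Time passes only in rows, so rows that do not move let the fingers close. It gives the time, the measured TCP pose, the force, the opening and the grip force at its end, in the units of the state.
- env.get_state(): the state, without advancing time (a new reading comes with each control period).
- eyes.snapshot(name): name is "side" or "top" or "wrist"; returns (picture, depth): 480x640x3 uint8, red, green, blue; 480x640 float32, mm along the optical axis (not along the pixel's ray), 0 where there is no reading.
- eyes.get_calibration(name): a dict with "mtx" (3x3 intrinsics, pixels), "R" (3x3) and "t" (3): a world point X has camera coordinates R X + t. Camera axes: x right, y down, z forward; pixel columns grow to the right and rows downward; lengths in mm; the calibration is good to about 2 mm. A picture is of the moment at which its call begins: read the wrist's pose just before it. get_calibration takes no time and is no camera call; for the wrist camera it gives the pose at the moment of the call.
- env.close_job(): hands the job in; it is judged then, once.
The state is a dict: "time_s": time; "joint_pos": joint angles; "qd": joint speeds; "effort": joint torques, N m; "tool_pos": TCP position; "orientation": TCP orientation; "wrist_force": force on the tool from outside, world axes, zero at the start; "moment": the same for the moment, N m; "width": finger opening in mm; "gripper_force": force on a finger pad.
Only numpy, scipy, OpenCV 4.12 (cv2) and the standard library are available. Lean on these libraries where they do the work, as an engineer would, in place of code of your own. Each camera call takes 0.05 s, during which the arm holds its last target. There are 200 camera calls.

## Working session

There is one attempt and no reset: what is moved stays moved. The work goes in short steps, Python scripts to look and compute and a tool call to move; the robot and the scene stay as the last step left them, time stands still between calls to the robot, and variables do not carry over. Pictures are saved under pics/ and viewed, at most 10 in all, crops included, and the job is handed in when it is done.

Besides the shell and the picture viewer there is one more tool, called after "Emit:" in YAML: its name, and indented under it one key for each argument. apply_moves: Moves the arm, as the interface text tells. Its arguments: {"type":"object","properties":{"rows":{"type":"string"},"claw":{"type":"number"}},"required":["rows"]}

```bash
mkdir -p pics; python3 - <<'E'
from plant import env, eyes
import cv2,numpy as np
s=env.get_state(); print(s['time_s'],s['tool_pos'],np.round(s['orientation'],3),s['width'])
for n in ['top','side']:
    p,d=eyes.snapshot(n); cv2.imwrite(f'pics/{n}.png',p[:,:,::-1]); np.savez(f'{n}.npz',p=p,d=d,**eyes.get_calibration(n))
    c=eyes.get_calibration(n); print(n,np.round(-np.array(c['R']).T@c['t']))
E
```

```text
0.0 [ 289.34942646 -664.2617854   241.40831244] [[ 0.917  0.399 -0.001]
 [ 0.399 -0.917  0.001]
 [-0.    -0.002 -1.   ]] 85.53860345096297
top [ 468.   11. 1008.]
side [206. 965. 676.]
```

View pics/top.png

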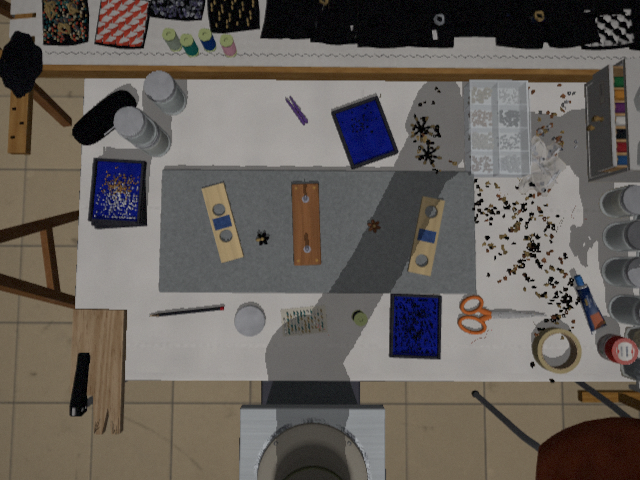

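View pics/side.png

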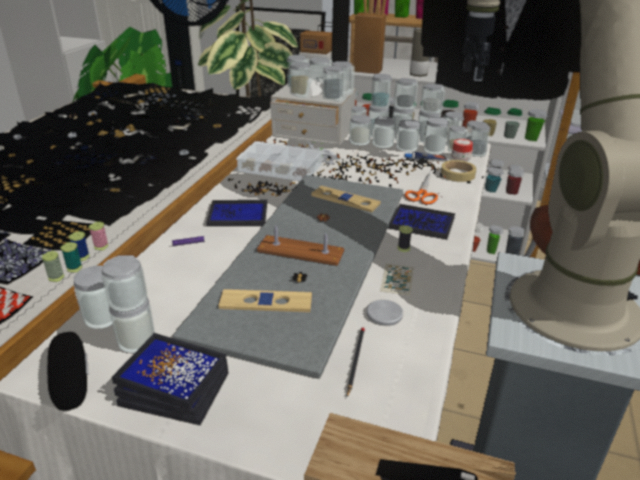

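The top view shows the wide-spaced leaf on the right (holes near (432,211) and (421,261)), the narrow one on the left (holes (217,206) and (225,237)), and the binder at (306,223) with its posts at (305,198) and (306,248). The side view agrees with this.

```bash
cat >h.py <<'E'
import numpy as np,cv2
def world(f,u,v,z):
    K,R,t=f['mtx'],f['R'],f['t']; u=np.atleast_1d(u);v=np.atleast_1d(v)
    r=(R.T@np.linalg.inv(K)@np.stack([u,v,np.ones(len(u))])).T; c=-R.T@t
    return c+r*((z-c[2])/r[:,2])[:,None]
def heights(f,us,vs):
    K,R,t=f['mtx'],f['R'],f['t']; d=f['d'][vs,us]
    P=(np.linalg.inv(K)@np.stack([us,vs,np.ones(len(us))]))*d
    return (R.T@(P-t[:,None])).T
def rect(f,box,z,lo=(5,60,60),hi=(25,255,255)):
    x0,x1,y0,y1=box; h=cv2.cvtColor(np.ascontiguousarray(f['p'][y0:y1,x0:x1]),cv2.COLOR_RGB2HSV)
    m=cv2.inRange(h,np.array(lo),np.array(hi)); m=cv2.morphologyEx(m,cv2.MORPH_OPEN,np.ones((3,3),np.uint8))
    cs=cv2.findContours(m,cv2.RETR_EXTERNAL,cv2.CHAIN_APPROX_NONE)[0]; c=max(cs,key=cv2.contourArea)[:,0]
    w=world(f,c[:,0]+x0,c[:,1]+y0,z)[:,:2].astype(np.float32)
    (cx,cy),_,_=r=cv2.minAreaRect(w); b=cv2.boxPoints(r); e=[b[1]-b[0],b[2]-b[1]]; L=max(e,key=np.linalg.norm)
    return (cx,cy),sorted(r[1]),np.degrees(np.arctan2(L[1],L[0]))%180
E
python3 - <<'E'
from h import *
f=dict(np.load('top.npz'))
for n,b,z in [('wide',(400,450,185,285),26),('narrow',(195,250,175,270),26),('binder',(285,325,172,275),30)]:
    print(n,rect(f,b,z,lo=(5,40,40),hi=(30,255,255)))
h=heights(f,np.array([426,222,306,350,432,421,305]),np.array([236,222,223,270,211,261,198])); print(np.round(h))
print(world(f,[432,421],[211,261],26),world(f,[305,306],[198,248],75),world(f,[217,225],[206,237],26))
E
```

```text
wide ((528.4412841796875, -248.0452423095703), [52.004634857177734, 172.37530517578125], np.float32(168.35965))
narrow ((555.25634765625, 200.87185668945312), [52.259456634521484, 172.2876739501953], np.float32(16.171764))
binder ((552.0995483398438, 16.679973602294922), [60.13384246826172, 180.64260864257812], np.float32(2.1629407))
[[ 527. -248.   28.]
 [ 555.  201.   28.]
 [ 554.   16.   32.]
 [ 451.  -81.   22.]
 [ 583. -265.   18.]
 [ 472. -239.   19.]
 [ 604.   19.   66.]]
[[ 582.40975659 -262.37530716   26.        ]
 [ 471.87179245 -236.65625774   26.        ]] [[602.59597971  18.46066898  75.        ]
 [497.53201657  15.74209787  75.        ]] [[590.6836766  212.8376302   26.        ]
 [522.29496467 193.95509935  26.        ]]
```

Emit:
apply_moves:
  rows: "0.0321 -0.0239 0.005 0;0.0321 -0.0239 0.005 0;0.0321 -0.0239 0.005 0;0.0321 -0.0239 0.005 0;0.0321 -0.0239 0.005 0;0.0321 -0.0239 0.005 0;0.0321 -0.0239 0.005 0;0.0321 -0.0239 0.005 0;0.0321 -0.0239 0.005 0;0.0321 -0.0239 0.005 0;0.0321 -0.0239 0.005 0;0.0321 -0.0239 0.005 0"
  claw: 0.45

```text
time_s: 1.3
tool_pos: [528.6, -246.4, 181.9]
orientation: [[0.917, 0.399, -0.0], [0.399, -0.917, 0.0], [-0.0, -0.0, -1.0]]
wrist_force: [-0.2, -1.3, -0.4]
width: 62.3
gripper_force: 0.0
```

Emit:
apply_moves:
  rows: "0 0 0.01 7;0 0 0.01 7;0 0 0.01 7;0 0 0.01 7;0 0 0.01 7;0 0 0 0;0 0 0 0;0 0 0 0"

```text
time_s: 2.1
tool_pos: [528.3, -248.1, 132.7]
orientation: [[0.981, -0.196, 0.0], [-0.196, -0.981, -0.0], [0.0, 0.0, -1.0]]
wrist_force: [-0.9, -0.5, 0.3]
width: 62.1
gripper_force: 0.0
```

```bash
cat >w.py <<'E'
from plant import env, eyes
import sys,cv2,numpy as np
n,c=sys.argv[1],sys.argv[2]
cal=eyes.get_calibration(c); p,d=eyes.snapshot(c); cv2.imwrite(f'pics/{n}.png',p[:,:,::-1]); np.savez(f'{n}.npz',p=p,d=d,**cal)
E
python3 w.py w1 wrist; python3 - <<'E'
from h import *
f=dict(np.load('w1.npz'))
print(-f['R'].T@f['t'])
try: print(rect(f,(0,640,0,480),26,lo=(5,40,40),hi=(30,255,255)))
except Exception as e: print(e)
E
```

```text
[ 607.59319457 -262.52252467  265.29709679]
((527.868408203125, -247.18980407714844), [50.586090087890625, 171.22076416015625], np.float32(168.41196))
```

View pics/w1.png

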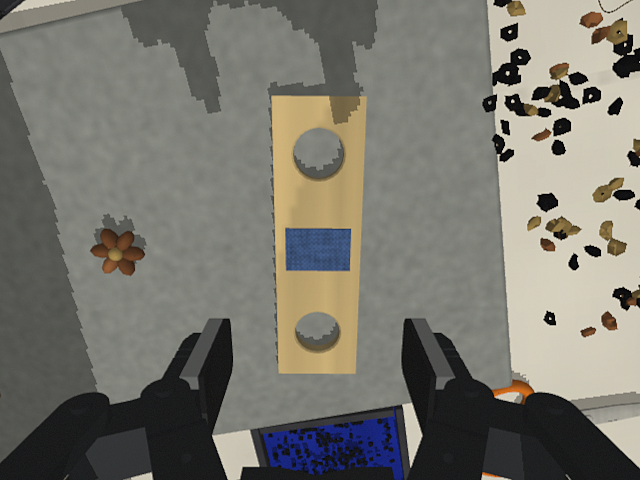

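The wrist view shows the wide leaf centred at (319,235) with holes at (319,153) and (317,330). This matches the top camera to within 1 mm, so I'm descending.

Emit:
apply_moves:
  rows: "0 0 0.02 0.3;0 0 0.02 0;0 0 0.02 0;0 0 0.02 0;0 0 0.011 0;0 0 0 0;0 0 0.004 0;0 0 0.003 0;0 0 0 0;0 0 0 0"

```text
time_s: 3.15
tool_pos: [528.3, -248.0, 34.7]
orientation: [[0.979, -0.204, 0.001], [-0.204, -0.979, -0.0], [0.001, 0.0, -1.0]]
wrist_force: [0.3, -0.3, -0.1]
width: 61.7
gripper_force: 0.0
```

Emit:
apply_moves:
  rows: "0 0 0.002 0;0 0 0.002 0;0 0 0.002 0;0 0 0 0;0 0 0 0"

```text
time_s: 3.65
tool_pos: [528.0, -247.9, 28.1]
orientation: [[0.979, -0.204, -0.0], [-0.204, -0.979, 0.0], [-0.0, 0.0, -1.0]]
wrist_force: [0.1, -0.6, -0.3]
width: 61.9
gripper_force: 0.0
```

```bash
python3 w.py w2 wrist
```

```text
(no output)
```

View pics/w2.png

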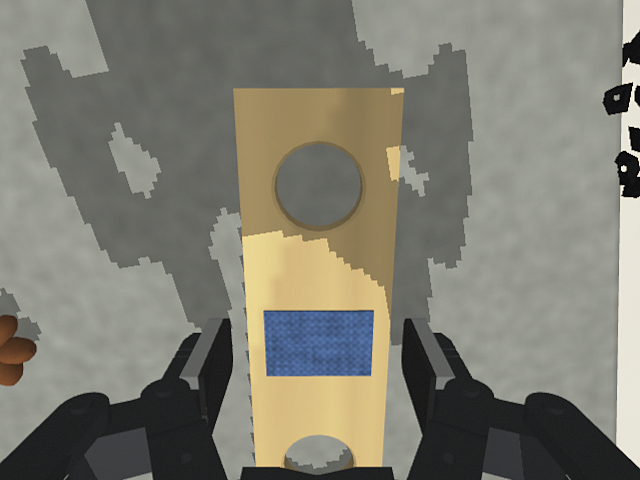

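The fingers straddle the leaf at the swatch (319,343), with about the same gap on both sides. I'll go slightly lower and close.

Emit:
apply_moves:
  rows: "0 0 0.0015 0;0 0 0 0;0 0 0 0"

```text
time_s: 4.0
tool_pos: [528.1, -247.9, 26.7]
orientation: [[0.979, -0.204, -0.0], [-0.204, -0.979, 0.0], [-0.0, -0.0, -1.0]]
wrist_force: [0.7, 0.9, -0.9]
width: 62.0
gripper_force: 0.0
```

Emit:
apply_moves:
  rows: "0 0 0 0;0 0 0 0;0 0 0 0;0 0 0 0;0 0 0 0;0 0 0 0;0 0 0 0;0 0 0 0"
  claw: -1

```text
time_s: 4.8
tool_pos: [528.1, -247.9, 27.2]
orientation: [[0.979, -0.204, 0.0], [-0.204, -0.979, -0.0], [0.0, -0.0, -1.0]]
wrist_force: [-1.7, -0.1, 6.4]
width: 48.2
gripper_force: 61.8
```

Emit:
apply_moves:
  rows: "0 0 -0.005 0;0 0 -0.01 0;0 0 -0.02 0;0 0 -0.02 0;0 0 -0.02 0;0 0 -0.02 0;0 0 -0.015 0;0 0 -0.01 0;0 0 0 0;0 0 0 0"

```text
time_s: 5.8
tool_pos: [528.0, -247.7, 146.7]
orientation: [[0.979, -0.204, -0.0], [-0.204, -0.979, 0.0], [-0.0, -0.0, -1.0]]
wrist_force: [0.7, 0.3, -0.8]
width: 47.9
gripper_force: 62.2
```

```bash
python3 w.py w3 wrist; python3 - <<'E'
from h import *
from plant import env
s=env.get_state(); print(s['tool_pos'],s['width'])
f=dict(np.load('w3.npz'))
print(rect(f,(180,460,0,480),s['tool_pos'][2]-1,lo=(5,40,40),hi=(30,255,255)))
E
```

```text
[ 527.8084326 -247.6764775  146.2514252] 48.16828179017946
((541.670166015625, -249.39498901367188), [50.850894927978516, 142.56842041015625], np.float32(168.33958))
```

View pics/w3.png

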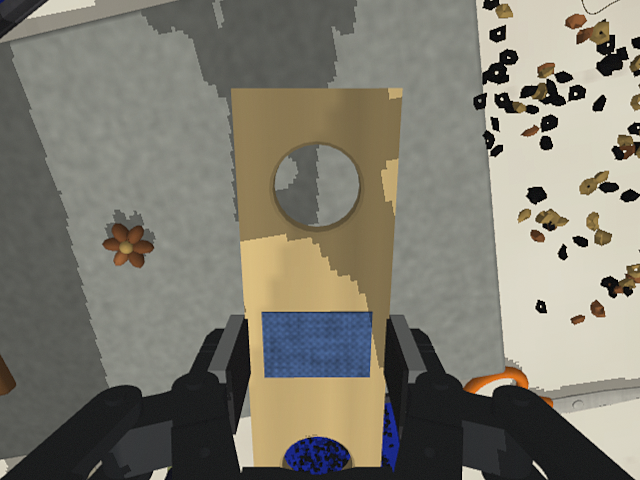

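The leaf is held level. The swatch is at (317,344) and the hole at (317,186), unchanged relative to the tool. Next is the carry to above the binder.

Emit:
apply_moves:
  rows: "-0.001 -0.012 0 0;-0.003 -0.024 0 0;-0.003 -0.027 0 0;-0.0035 -0.030 0 0;-0.0035 -0.030 0 0;-0.0035 -0.030 0 0;-0.0035 -0.030 0 0;-0.0035 -0.030 0 0;-0.0025 -0.025 0 0;-0.002 -0.017 0 0;-0.001 -0.0088 0 0;0 0 0 0"

```text
time_s: 7.05
tool_pos: [552.2, 18.2, 146.2]
orientation: [[0.98, -0.201, -0.001], [-0.201, -0.98, 0.0], [-0.001, -0.0, -1.0]]
wrist_force: [-0.2, -0.2, -0.6]
width: 48.0
gripper_force: 62.2
```

Emit:
apply_moves:
  rows: "0 0 0.005 -4.7;0 0 0.01 -4.7;0 0 0.01 -4.6;0 0 0.005 0;0 0 0 0;0 0 0 0;0 0 0 0"

```text
time_s: 7.75
tool_pos: [552.7, 16.2, 117.1]
orientation: [[0.999, 0.038, 0.0], [0.038, -0.999, -0.0], [0.0, 0.0, -1.0]]
wrist_force: [0.4, -0.6, -1.1]
width: 48.0
gripper_force: 62.1
```

```bash
python3 w.py w4 wrist; python3 w.py t4 top; python3 - <<'E'
import cv2,numpy as np
a=cv2.imread('pics/w4.png');b=cv2.imread('pics/t4.png')[160:300,200:420]
b=cv2.resize(b,(471,300)); a=cv2.resize(a,(400,300))
c=np.zeros((600,471,3),np.uint8);c[:300,:400]=a;c[300:]=b;cv2.imwrite('pics/c4.png',c)
E
```

```text
(no output)
```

View pics/c4.png

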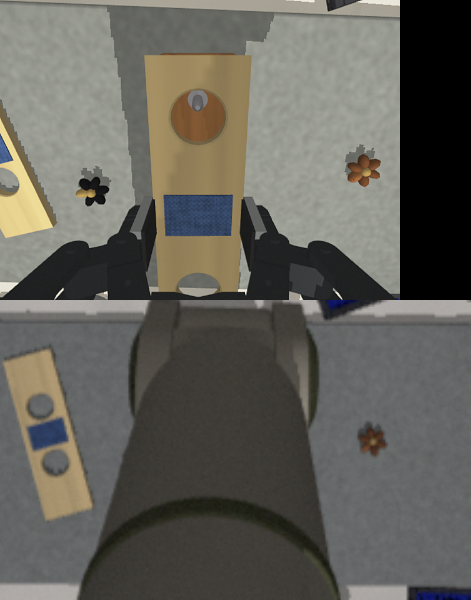

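Through the far hole at about (198,115) in the upper half of the composite, the post is visible and centred sideways. I'll check it numerically.

```bash
python3 - <<'E'
from h import *
f=dict(np.load('w4.npz'))
print('hole',world(f,[317],[187],116.)) 
p=np.ascontiguousarray(f['p'][130:240,260:370]);h=cv2.cvtColor(p,cv2.COLOR_RGB2HSV)
m=((h[...,1]<60)).astype(np.uint8)
m=cv2.morphologyEx(m,cv2.MORPH_OPEN,np.ones((3,3),np.uint8))
n,l,s,c=cv2.connectedComponentsWithStats(m)
for i in range(1,n):
    print(s[i]+np.array([260,130,0,0,0]))
    x,y,w,hh,a=s[i]; print('tip',world(f,[x+260+w/2],[y+130+hh],75.),'base',world(f,[x+260+w/2],[y+130],30.))
print('expect post',[552.1+55*np.cos(.038),16.7+55*np.sin(.038)])
E
```

```text
hole [[608.74526439  19.6702749  116.        ]]
[300 144  32  34 828]
tip [[604.82777838  19.89085453  75.        ]] base [[614.44558059  20.31797413  30.        ]]
expect post [np.float64(607.0602947782066), np.float64(18.789497042981537)]
```

Hole and post agree to about 2 mm, against 10 mm of play, so I'm lowering.

Emit:
apply_moves:
  rows: "0 0 0.01 0;0 0 0.01 0;0 0 0.01 0;0 0 0.01 0;0 0 0.01 0;0 0 0.01 0;0 0 0.006 0;0 0 0.004 0;0 0 0.003 0;0 0 0.0015 0;0 0 0 0;0 0 0 0"

```text
time_s: 9.05
tool_pos: [552.7, 16.5, 42.5]
orientation: [[0.999, 0.039, 0.0], [0.039, -0.999, 0.0], [0.0, -0.0, -1.0]]
wrist_force: [0.7, -0.6, -1.0]
width: 48.0
gripper_force: 62.2
```

Emit:
apply_moves:
  rows: "0 0 0.0015 0;0 0 0.001 0;0 0 0 0;0 0 0 0"

```text
time_s: 9.45
tool_pos: [552.5, 16.5, 39.8]
orientation: [[0.999, 0.039, -0.0], [0.039, -0.999, 0.0], [-0.0, -0.0, -1.0]]
wrist_force: [0.4, -0.6, -1.2]
width: 47.9
gripper_force: 62.2
```

Emit:
apply_moves:
  rows: "0 0 0 0;0 0 0 0;0 0 0 0;0 0 0 0;0 0 0 0;0 0 0 0"
  claw: 0.5

```text
time_s: 10.05
tool_pos: [552.5, 16.4, 39.8]
orientation: [[0.999, 0.039, -0.0], [0.039, -0.999, -0.0], [-0.0, 0.0, -1.0]]
wrist_force: [-0.4, -0.3, -1.6]
width: 63.9
gripper_force: 0.0
```

Emit:
apply_moves:
  rows: "0 0 -0.005 0;0 0 -0.01 0;0 0 -0.02 0;0 0 -0.03 0;0 0 -0.03 0;0 0 -0.03 0;0 0 -0.03 0;0 0 -0.02 0;0 0 0 0;0 0 0 0"

```text
time_s: 11.05
tool_pos: [552.5, 16.5, 215.5]
orientation: [[0.999, 0.039, 0.001], [0.039, -0.999, 0.0], [0.001, -0.0, -1.0]]
wrist_force: [0.3, 0.3, -0.7]
width: 64.3
gripper_force: 0.0
```

```bash
python3 w.py w5 wrist; python3 w.py s5 side; python3 - <<'E'
from h import *
f=dict(np.load('w5.npz'))
print(rect(f,(180,460,0,480),38,lo=(12,40,120),hi=(30,255,255)))
us,vs=np.meshgrid([290,319,348],[140,200,230,280]); 
print(np.round(heights(f,us.ravel(),vs.ravel()),1))
a=cv2.imread('pics/w5.png');b=cv2.imread('pics/s5.png')[200:320,190:390]
b=cv2.resize(b,(500,300));a=cv2.resize(a,(400,300))
c=np.zeros((600,500,3),np.uint8);c[:300,:400]=a;c[300:]=b;cv2.imwrite('pics/c5.png',c)
E
```

```text
((552.9307250976562, 17.88071060180664), [50.56292724609375, 172.4718017578125], np.float32(2.3737547))
[[608.5  39.   38.8]
 [610.6  18.8  55.2]
 [610.1  -1.8  37.9]
 [565.6  38.1  38.6]
 [566.4  16.8  38.3]
 [567.4  -4.4  38.8]
 [542.9  37.6  39.2]
 [543.8  15.9  39.4]
 [544.9  -5.8  40. ]
 [502.3  36.8  39.2]
 [501.   14.1  33.8]
 [504.6  -8.3  40.4]]
```

View pics/c5.png

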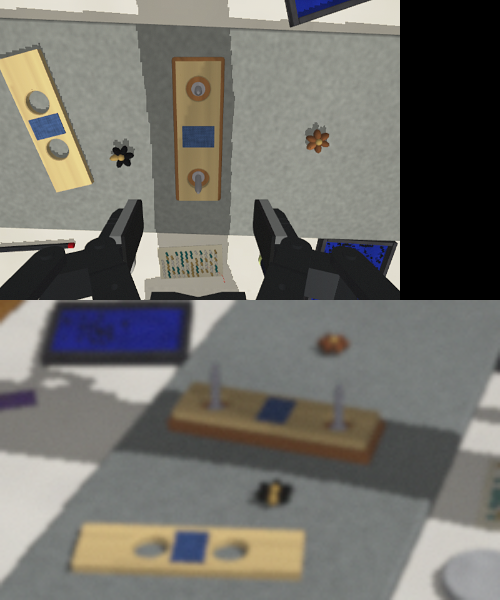

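The leaf lies flat on the base with its swatch up. Both posts show through the holes, at (198,89) and (198,180) in the upper half of the composite. It is centred to about 1.5 mm, its top is at about 38–39 mm as it should be, and the narrow leaf hasn't moved.

```bash
python3 -c "
from plant import env
print(env.close_job())"
```

```text
the job is handed in; nothing more can be done
None
```

The wide-spaced leaf lies flat on the binder, swatch up with both posts through its holes, the other leaf is where it was, and the job is handed in; no verdict was returned.

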